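Feed a row of boxes into the hand press and set its depth stop

ROBOT

A 6-joint arm with a two-finger parallel gripper is mounted at the origin on the work surface. World frame = base frame: x ahead of the robot, y to its left, z up, the work surface at z = 0. Lengths are in mm, angles in rad, forces in N, time in s.
With the tool pointing down it reaches from about 275 to 825 mm from the base axis. Payload 4.9 kg.
Tool frame: the origin (TCP) lies on the mounting face of the last link; the fingertips stand 173 mm ahead of it and the grasp point (between the pads) lies 155 mm ahead of it; z points along the fingers, y is the line along which they close (so a half turn about z gives the same grasp; the last joint's range is limited). The gripper opens to 85 mm and grips with 20 to 120 N. Pads are 22 mm wide; open, the fingers measure 114 mm over their backs; the gripper's body (76 mm by 85 mm) begins 54 mm behind the grasp point. The pads swing forward as they close: fully open they stand 13 mm farther back than shut.
Start: joints at [-1.432, 0.326, -0.193, 1.052, 0, 1.437], TCP at [148.197, -529.676, 404.681] pointing down, gripper open.
Joint ranges: [-2.65, 2.65], [-0.97, 1.79], [-1.3, 1.35], [-1.93, 2.1], [-1.47, 1.37], [-3.14, 3.14]. Speed limits (rad/s): [2.57, 2.57, 3.14, 3.14, 3.14, 3.14].

INTERFACE

Orientations are given as [roll, pitch, yaw] about the fixed x, y, z axes, in that order (R = Rz(yaw) Ry(pitch) Rx(roll)).
In Python, from rig import ctrl gives the robot as it stands.
- The arm moves only by the tool step_arm, never from a script. Its argument "deltas" is a list of rows, each an object of numbers: "x", "y", "z": the shift along the tool's x, y, z in units of 60 mm (1.0 is 60 mm); "twist": the turn about the tool's z in units of 10 degrees (1.0 is 10 degrees). A call has 1 to 20 rows; each row shifts and turns the commanded pose from where the row before left it, along the tool's axes as they then stand; what a row does not reach is not made up. A row lasts 1/8 s, in which the tool goes at most 62.5 mm and 10.7 degrees, less where a joint would pass 70% of its speed; a pose out of reach is approached as far as the arm can. A call is refused whole if a number of a shift passes 1 or a number of a turn 1, either way. A call with a gripper value outside its range is refused whole. "claw" is the opening, from 0 (shut) to 1 (fully open), set as the call begins (left out, the last holds). The fingers move at their own pace and stop on an object; "newtons" is the grip in N (left out, the last holds). Time passes only in rows, so rows that do not move let the fingers close. It gives the time, the measured TCP pose, the force, the opening and the grip force at its end, in the units of the state.
- ctrl.read_state(): the state, without advancing time (a new reading comes with each control period).
- ctrl.camera(name): name is "side" or "top"; returns the picture (480x640x3 uint8, red, green, blue); there is no depth.
- ctrl.get_calibration(name): a dict with "mtx" (3x3 intrinsics, pixels), "world_to_cam" (4x4, takes a point from world to camera coordinates). Camera axes: x right, y up, looking along -z (the intrinsics and any distortion apply to the point x, -y, -z); pixel columns grow to the right and rows downward; lengths in mm; the calibration is good to about 2 mm. A picture is of the moment at which its call begins. get_calibration takes no time and is no camera call.
- ctrl.close_job(): hands the job in; it is judged then, once.
The state is a dict: "time_s": time; "q": joint angles; "qvel": joint speeds; "joint_efforts": joint torques, N m; "eef_pos": TCP position; "eef_rot": TCP orientation; "ft_force": force on the tool from outside, world axes, zero at the start; "moment": the same for the moment, N m; "grip_width": finger opening in mm; "grasp_force": force on a finger pad.
Only numpy, scipy, OpenCV 4.12 (cv2) and the standard library are available. Lean on these libraries where they do the work, as an engineer would, in place of code of your own. Each camera call takes 0.05 s, during which the arm holds its last target. There are 200 camera calls.

TASK

On the feed plate of the hand press, push the loose row of three boxes together as one straight, square block until the first box is home against the end stop. Then lower the depth-stop rod gently until its foot just rests on the first box, and swing its clamping lever all the way down to lock it there. Leave the row as it stands and do not disturb the other things on the bench.

Things in the scene. Friction and masses are not known exactly. Their poses are not given: they have to be found in the camera images.
- press: Grey bench hand press fixed to the bench, its front facing -y. Origin on the bench; own axes: x along the feed plate to the end stop (roughly away from the robot), y to its column, z up. Offsets here are mm in this frame. Aluminium feed plate x -210 to 45, y -85 to 55, top at z 32; fence along its back, 20 high, front face y 36. Column at y 165; head above z 195, y 2 and back, x -32 to 32.
- end_stop (a point): Centre line of the face of the end stop, a steel block 20 mm high across the feed plate: point (20, -13, 42) of the press; the face looks to the press's -x and spans y -60 to 24.
- punch (a point): Face of the punch under the ram, at (0, 20, 66) of the press; parked down, fixed, 2 mm clear of the boxes that pass under it.
- press_lever (a point): Free end of the press's hand lever, at (0, -160, 377) of the press. Its black rubber grip, 34 mm in diameter, lies level and fixed from y -35 to -160, straight above the depth stop and its clamp: a tool coming straight down cannot reach these. Lean the tool about 40 degrees, with the hand towards -x of the press.
- stop_slide (a joint): Depth-stop rod, steel, 12 mm thick, sliding vertically at x 0, y -52 of the press through a dark bracket (x -14 to 14, y -84 to 20, z 118 to 142). m; 0 = fully raised, grows downwards to 0.070; meets a box at about 0.044. Stays where left; slides at 2 to 5 N with the clamp open; gripped hard when it is locked.
- stop_rod: The depth-stop rod itself. Origin at the centre of the underside of its round foot (14 mm in diameter), at z 108 of the press when the rod is fully raised, less the value of stop_slide.
- stop_knob (a point): Centre of the knurled round knob on top of the rod: 24 mm in diameter, 26 mm high, 141 mm above the foot's underside. Push it down from above or pinch it.
- clamp (a joint): Clamping lever of the rod's split clamp, on the bracket's -x side. rad; 0 = open, pointing forward (-y) and 0.90 rad (52 degrees) above level; grows as the lever turns down to 1.25 = locked, pointing forward and 20 degrees below level. Stays where left; 4 N at its end turns it, 6 to 7 N over the last 0.2 rad, where the jaw grips the rod. Press on its upper side, not on its end.
- clamp_tip (a point): Rounded outer end (radius 7.5 mm) of the lever's black handle, at x -40 of the press, 65 mm from the lever's axis in the press's y-z plane.
- clamp_pivot (a point): Point on the lever's axis, at (-27, -70, 130) in the press frame; the axis is parallel to the press's x.
- box1: First box of the row, nearest the end stop. Grey closed plastic box with a screwed lid, 40 (own x, along the row) x 98 (y) x 32 mm high, 0.1 to 0.2 kg; origin at the centre of its underside. Home at x 0 of the press when its face meets the end stop; it then lies under the punch and the stop foot.
- box1_top (a point): Centre of the first box's lid, on its upper face.
- box2: Second box of the row, as box1; at x -40 of the press when the row is closed up.
- box3: Last box of the row, nearest the robot, as box1; at x -80 of the press when the row is closed up. Its rear face is the one to push on.
- screwdriver: Bystander: screwdriver with a black handle, 190 mm long, lying on the bench.
- tape: Bystander: roll of tape 96 mm across, 38 mm high.
- carton: Bystander: small cardboard carton 85 x 60 x 45 mm.
Not all that is in view belongs to the job. What is shaped like the box2 but red is not meant. What is shaped like the box3 but pink is not meant.

How it is judged (in metres and radians):
On the way, in this order (a step that is already met when the one before it is completed fails the run):
1. the three boxes stand closed up, square and straight, the first home against the end stop (x of box1 in the frame of press between -0.0025 and 0.003 m and horizontal distance between box1 and box2 below 0.043 m and horizontal distance between box2 and box3 below 0.043 m and angle between the x axis of each of box1, box2, box3 and the x axis of press, either way round below 0.06 rad and y of each of box1, box2, box3 in the frame of press above -0.028 m and height (world z) of each of box1, box2, box3 below 0.035 m), for 0.2 s.
2. the stop foot rests on the first box while the clamp is still open (all of step 1 and z of stop_rod in the frame of box1_top below 0.0015 m and value of joint clamp below 0.6 rad), for 0.2 s.
3. the clamping lever is down, the foot still resting on the box (z of stop_rod in the frame of box1_top below 0.0015 m and value of joint clamp above 1.1 rad), for 0.2 s.
At the end, for the whole second after the job is handed in: The row is closed up (gaps under 3 mm, boxes square within 3 degrees and within 15 mm of the fence), the first box within 2.5 mm of the end stop; the stop foot is within 1.5 mm of its lid; the clamping lever is past 1.1 rad; everything is at rest (all of step 1 and all of step 3 and linear speed of each of box1, box2, box3 below 0.02 m/s); the robot touches nothing.
It fails at once if the screwdriver is moved by more than 30 mm (distance of screwdriver from where it was at the start of the episode above 0.03 m).
It fails at once if the tape is moved by more than 30 mm (distance of tape from where it was at the start of the episode above 0.03 m).
It fails at once if the carton is moved by more than 30 mm (distance of carton from where it was at the start of the episode above 0.03 m).
It fails at once if the stop foot is forced onto the box with more than 40 N (contact force between stop_rod and box1 above 40 N).
It also fails if it takes over 67 s, if anything falls off the work surface, if the arm or the gripper's body presses on something with over 40 N, if the wrist force passes 120 N, or if a joint passes its speed limit or range.

## Working session

There is one attempt and no reset: what is moved stays moved. The work goes in short steps, Python scripts to look and compute and a tool call to move; the robot and the scene stay as the last step left them, time stands still between calls to the robot, and variables do not carry over. Pictures are saved under pics/ and viewed, at most 10 in all, crops included, and the job is handed in when it is done.

Besides the shell and the picture viewer there is one more tool, called after "Emit:" by a JSON object that holds its "api" and its "payload". step_arm: Moves the arm, as the interface text tells. Its arguments: {"type":"object","properties":{"deltas":{"type":"array","items":{"type":"object","properties":{"x":{"type":"number"},"y":{"type":"number"},"z":{"type":"number"},"twist":{"type":"number"}}}},"claw":{"type":"number"},"newtons":{"type":"number"}},"required":["deltas"]}

```bash
mkdir -p pics; ls
python3 - <<'E'
from rig import ctrl
import cv2
for n in("top","side"):
    cv2.imwrite(f"pics/{n}0.png",ctrl.camera(n)[:,:,::-1]); c=ctrl.get_calibration(n); print(n,c)
print(ctrl.read_state())
E
```

```text
pics
top {'mtx': array([[589.82305264,   0.        , 319.29156002],
       [  0.        , 589.82305264, 241.29895288],
       [  0.        ,   0.        ,   1.        ]]), 'world_to_cam': array([[-2.84694229e-02, -9.99525895e-01, -1.17250400e-02,
         7.25558488e-01],
       [ 9.93244039e-01, -2.96067168e-02,  1.12203928e-01,
        -5.52340367e+02],
       [-1.12497871e-01, -8.45144501e-03,  9.93616023e-01,
        -1.42180107e+03],
       [ 0.00000000e+00,  0.00000000e+00,  0.00000000e+00,
         1.00000000e+00]])}
side {'mtx': array([[497.49783747,   0.        , 316.6509689 ],
       [  0.        , 497.49783747, 238.33261434],
       [  0.        ,   0.        ,   1.        ]]), 'world_to_cam': array([[-9.92564499e-01, -1.19323837e-01,  2.40319993e-02,
         5.52703732e+02],
       [ 8.98682829e-02, -5.85244378e-01,  8.05861470e-01,
        -2.52315122e+02],
       [-8.20938904e-02,  8.02029201e-01,  5.91616222e-01,
        -1.32120476e+03],
       [ 0.00000000e+00,  0.00000000e+00,  0.00000000e+00,
         1.00000000e+00]])}
{'time_s': 0.1, 'q': array([-1.43223211e+00,  3.26844605e-01, -1.93480978e-01,  1.05196873e+00,
        2.15439512e-07,  1.43663543e+00]), 'qvel': array([ 8.91941806e-05, -1.89911813e-03,  2.86169457e-03, -1.10029308e-03,
        1.36852427e-03, -7.05985515e-04]), 'joint_efforts': array([-1.28261618e-04, -4.44239402e+01,  2.63037980e+01,  7.89309939e-03,
       -1.94305244e-04,  2.34282247e-06]), 'eef_pos': array([ 148.14360867, -529.41658161,  403.99472562]), 'eef_rot': array([-3.14010815e+00, -2.00582801e-04,  2.72724962e-01]), 'ft_force': array([ 0.79280993, -0.04891669, -0.36282351]), 'moment': array([-0.03950862,  0.00632932, -0.07151851]), 'grasp_force': 0.0, 'grip_width': 85.54205924061682}
```

View pics/top0.png

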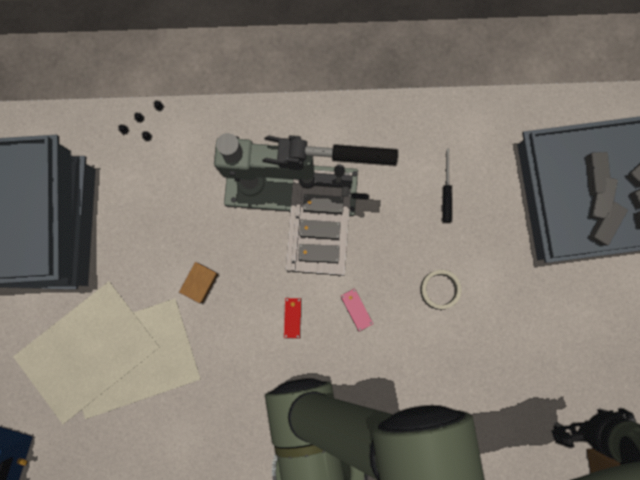

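View pics/side0.png

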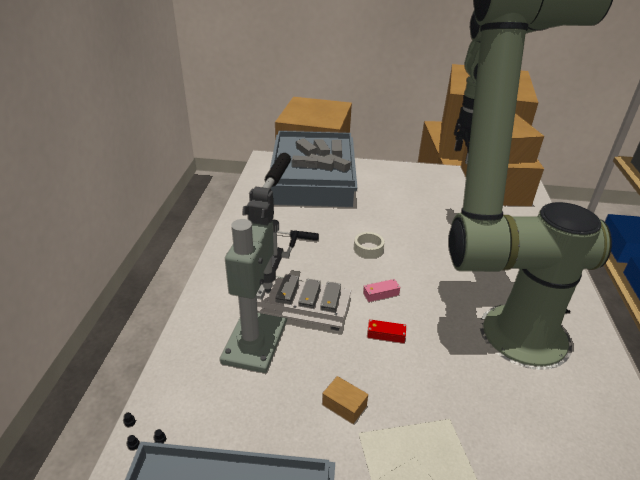

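```bash
cat > h.py <<'E'
import numpy as np, cv2
from rig import ctrl
def ray(n,px):
    c=ctrl.get_calibration(n); T=c["world_to_cam"]; K=c["mtx"]
    d=np.array([(px[0]-K[0,2])/K[0,0],-(px[1]-K[1,2])/K[1,1],-1.])
    R=T[:3,:3]; return -R.T@T[:3,3], R.T@d
def onz(n,px,z):
    o,d=ray(n,px); return o+d*(z-o[2])/d[2]
def proj(n,p):
    c=ctrl.get_calibration(n); T=c["world_to_cam"]; q=T[:3,:3]@np.array(p,float)+T[:3,3]
    q=c["mtx"]@np.array([q[0],-q[1],-q[2]]); return q[:2]/q[2]
def P(press,p):  # press=(x,y,yaw); press frame->world
    x,y,a=press; return np.array([x+p[0]*np.cos(a)-p[1]*np.sin(a),y+p[0]*np.sin(a)+p[1]*np.cos(a),p[2]])
E
python3 - <<'E'
import cv2,numpy as np
a=cv2.imread("pics/top0.png")[125:285,210:410]; b=cv2.imread("pics/side0.png")[145:365,215:415]
cv2.imwrite("pics/c1.png",np.hstack([cv2.resize(a,None,fx=3.75,fy=3.75,interpolation=cv2.INTER_CUBIC)]))
cv2.imwrite("pics/c2.png",cv2.resize(b,None,fx=2.7,fy=2.7,interpolation=cv2.INTER_CUBIC))
E
```

```text
(no output)
```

View pics/c1.png

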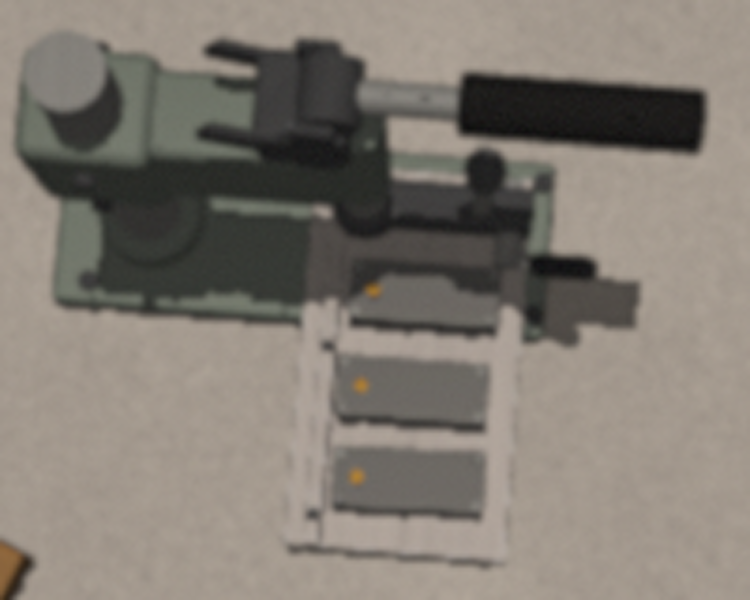

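View pics/c2.png

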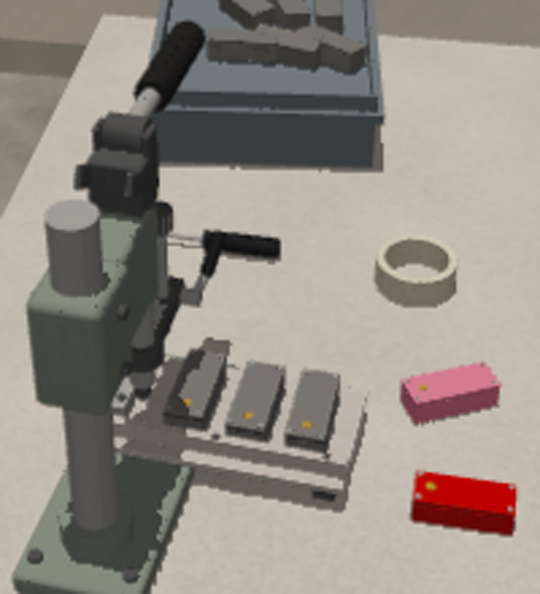

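Run:
```python
from h import *
f=lambda u,v:(u/3.75+210,v/3.75+125)
A=onz("top",f(290,545),32);B=onz("top",f(503,562),32);C=onz("top",f(520,310),32);D=onz("top",f(308,305),32)
print(A,B,C,D,np.linalg.norm(A-B))
for p,q in((B,A),(C,D)): print("yaw from width",np.arctan2(*( (q-p)[:2]*[-1,1])[[0,1]]))
print("yaw from sides",[np.arctan2((q-p)[1],(q-p)[0]) for p,q in((B,C),(A,D))])
L=onz("top",f(705,120),377); print("lever end",L)
for n,cs in {"b3":[(337,447),(487,458),(483,512),(333,503)],"b2":[(340,355),(491,364),(487,422),(335,413)],"b1":[(348,318),(497,325)],"screw123":[(357,477),(361,385),(373,290)]}.items():
    print(n,[onz("top",f(*c),64)[:2].round(1) for c in cs])
a=np.mean([np.arctan2((q-p)[1],(q-p)[0]) for p,q in((B,C),(A,D))])
w=[(A-B)[:2]]; aw=np.arctan2(-(A-B)[0],(A-B)[1]); print(a,aw)
for yaw in (a,aw,(a+aw)/2):
    c,s=np.cos(yaw),np.sin(yaw); R=np.array([[c,-s],[s,c]])
    m=(A+B)[:2]/2; O=m-R@np.array([-210,-15]); Oc=L[:2]-R@np.array([0,-160]); print(yaw,"O",O,"O lever",Oc)
```

```text
[482.80931879  64.92279367  32.        ] [467.66040528 -73.73151962  32.        ] [633.63255467 -90.47048774  32.        ] [641.24944025  49.46106298  32.        ] 139.47941846939628
yaw from width -0.10882505965048833
yaw from width -0.05437927387423821
yaw from sides [np.float64(-0.10051420266223854), np.float64(-0.09727919325750536)]
lever end [ 669.68708994 -172.44489165  377.        ]
b3 [array([542.8,  31.3]), array([532.8, -64.7]), array([498.2, -61. ]), array([506.8,  34.7])]
b2 [array([602.4,  27.9]), array([593.6, -69.2]), array([556. , -65.4]), array([564.8,  32. ])]
b1 [array([626.4,  22.1]), array([618.9, -73.9])]
screw123 [array([523.1,  19. ]), array([582.4,  14.8]), array([644.2,   5.5])]
-0.09889669795987195 -0.10882505965048833
-0.09889669795987195 O [685.6897738  -10.21212624] O lever [685.4847805  -13.22669868]
-0.10882505965048833 O [685.62174074 -12.30127816] O lever [687.06475173 -13.39138848]
-0.10386087880518013 O [685.65835001 -11.25678663] O lever [686.2749705  -13.30708276]
```

Run:
```python
from h import *
pr=(686,-12,-0.102)
for nm,p in {"plate rear -y":(-210,-85,32),"plate rear +y":(-210,55,32),"lever end":(0,-160,377),"knob top":(0,-52,262),"foot":(0,-52,108),"clamp tip open":(-40,-110,181)}.items():
    for n,(o,k) in {"top":((210,125),3.75),"side":((215,145),2.7)}.items():
        print(nm,n,((proj(n,P(pr,p))-o)*k).round(0))
print("start xy",P(pr,(-225,-18,0)), "yaw",np.pi+pr[2])
```

```text
plate rear -y top [505. 561.]
plate rear -y side [368. 387.]
plate rear +y top [291. 545.]
plate rear +y side [344. 482.]
lever end top [702. 120.]
lever end side [189.  31.]
knob top top [485. 159.]
knob top side [159. 192.]
foot top [479. 217.]
foot side [163. 318.]
clamp tip open top [575. 264.]
clamp tip open side [216. 233.]
start xy [460.33661754  -6.99621976   0.        ] yaw 3.0395926535897932
```

Emit:
{"api": "step_arm", "payload": {"deltas": [{"twist":-1},{"twist":-1},{"twist":-1},{"twist":-1},{"twist":-1},{"twist":-1},{"twist":-1},{"twist":-1},{"twist":-1},{"twist":-1},{"twist":-1},{"twist":-1},{"twist":-1},{"twist":-1},{"twist":-1},{"twist":-0.86}], "claw": 0.6}}

```text
schema error: expected keys x, y, z, twist
```

Emit:
{"api": "step_arm", "payload": {"deltas": [{"x":0,"y":0,"z":0,"twist":-1},{"x":0,"y":0,"z":0,"twist":-1},{"x":0,"y":0,"z":0,"twist":-1},{"x":0,"y":0,"z":0,"twist":-1},{"x":0,"y":0,"z":0,"twist":-1},{"x":0,"y":0,"z":0,"twist":-1},{"x":0,"y":0,"z":0,"twist":-1},{"x":0,"y":0,"z":0,"twist":-1},{"x":0,"y":0,"z":0,"twist":-1},{"x":0,"y":0,"z":0,"twist":-1},{"x":0,"y":0,"z":0,"twist":-1},{"x":0,"y":0,"z":0,"twist":-1},{"x":0,"y":0,"z":0,"twist":-1},{"x":0,"y":0,"z":0,"twist":-1},{"x":0,"y":0,"z":0,"twist":-1},{"x":0,"y":0,"z":0,"twist":-0.86}], "claw": 0.6}}

```text
time_s: 2.1
eef_pos: [148.2, -529.5, 404.2]
eef_rot: [3.141, -0.0, 3.046]
ft_force: [-0.6, -0.7, 0.2]
grip_width: 50.9
grasp_force: 0.0
```

Emit:
{"api": "step_arm", "payload": {"deltas": [{"x":-0.358,"y":0.766,"z":0,"twist":0},{"x":-0.358,"y":0.766,"z":0,"twist":0},{"x":-0.358,"y":0.766,"z":0,"twist":0},{"x":-0.358,"y":0.766,"z":0,"twist":0},{"x":-0.358,"y":0.766,"z":0,"twist":0},{"x":-0.358,"y":0.766,"z":0,"twist":0},{"x":-0.358,"y":0.766,"z":0,"twist":0},{"x":-0.358,"y":0.766,"z":0,"twist":0},{"x":-0.358,"y":0.766,"z":0,"twist":0},{"x":-0.358,"y":0.766,"z":0,"twist":0},{"x":-0.358,"y":0.766,"z":0,"twist":0},{"x":-0.358,"y":0.766,"z":0,"twist":0},{"x":0,"y":0,"z":0,"twist":0},{"x":0,"y":0,"z":0,"twist":0}]}}

```text
time_s: 3.85
eef_pos: [459.7, -6.9, 404.3]
eef_rot: [-3.141, -0.001, 3.041]
ft_force: [-0.7, -0.2, -0.2]
grip_width: 51.2
grasp_force: 0.0
```

Emit:
{"api": "step_arm", "payload": {"deltas": [{"x":0,"y":0,"z":0.6,"twist":0},{"x":0,"y":0,"z":0.6,"twist":0},{"x":0,"y":0,"z":0.6,"twist":0},{"x":0,"y":0,"z":0.6,"twist":0},{"x":0,"y":0,"z":0.5,"twist":0},{"x":0,"y":0,"z":0.34,"twist":0},{"x":0,"y":0,"z":0,"twist":0},{"x":0,"y":0,"z":0,"twist":0}]}}

```text
time_s: 4.85
eef_pos: [460.2, -7.7, 211.0]
eef_rot: [-3.141, 0.001, 3.039]
ft_force: [0.1, 0.4, -0.5]
grip_width: 51.7
grasp_force: 0.0
```

Run:
```python
from rig import ctrl
import cv2,numpy as np
print(ctrl.read_state()["eef_pos"])
a=ctrl.camera("top")[125:305,210:410,::-1]; b=ctrl.camera("side")[145:365,215:415,::-1]
a=cv2.resize(a,(400,360),interpolation=cv2.INTER_CUBIC);b=cv2.resize(b,(400,440),interpolation=cv2.INTER_CUBIC)
a=cv2.copyMakeBorder(a,0,80,0,0,0)
cv2.imwrite("pics/c3.png",np.hstack([a,b]))
```

```text
[460.21034541  -7.71368467 211.0102547 ]
```

View pics/c3.png

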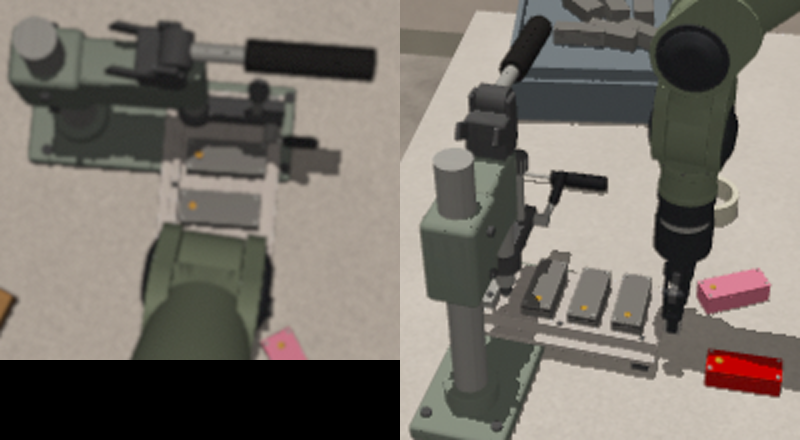

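Emit:
{"api": "step_arm", "payload": {"deltas": [{"x":-0.1,"y":0,"z":0,"twist":0},{"x":-0.1,"y":0,"z":0,"twist":0},{"x":-0.1,"y":0,"z":0,"twist":0},{"x":-0.1,"y":0,"z":0,"twist":0},{"x":-0.1,"y":0,"z":0,"twist":0},{"x":-0.1,"y":0,"z":0,"twist":0},{"x":-0.1,"y":0,"z":0,"twist":0},{"x":-0.1,"y":0,"z":0,"twist":0},{"x":-0.1,"y":0,"z":0,"twist":0},{"x":-0.1,"y":0,"z":0,"twist":0},{"x":-0.1,"y":0,"z":0,"twist":0},{"x":-0.1,"y":0,"z":0,"twist":0},{"x":-0.1,"y":0,"z":0,"twist":0},{"x":-0.1,"y":0,"z":0,"twist":0},{"x":-0.1,"y":0,"z":0,"twist":0},{"x":-0.1,"y":0,"z":0,"twist":0}]}}

```text
time_s: 6.95
eef_pos: [556.1, -16.6, 210.2]
eef_rot: [3.142, 0.0, 3.041]
ft_force: [-1.3, 0.1, -2.0]
grip_width: 51.5
grasp_force: 0.9
```

Emit:
{"api": "step_arm", "payload": {"deltas": [{"x":-0.05,"y":0,"z":0,"twist":0},{"x":-0.05,"y":0,"z":0,"twist":0},{"x":-0.05,"y":0,"z":0,"twist":0}]}}

```text
time_s: 7.32
eef_pos: [564.6, -17.4, 210.3]
eef_rot: [-3.142, -0.0, 3.041]
ft_force: [-1.6, -0.2, -1.3]
grip_width: 51.0
grasp_force: 0.9
```

Emit:
{"api": "step_arm", "payload": {"deltas": [{"x":-0.025,"y":0,"z":0,"twist":0},{"x":-0.025,"y":0,"z":0,"twist":0},{"x":-0.025,"y":0,"z":0,"twist":0},{"x":-0.025,"y":0,"z":0,"twist":0}]}}

```text
time_s: 7.82
eef_pos: [570.6, -18.0, 210.3]
eef_rot: [3.142, 0.0, 3.041]
ft_force: [-1.9, 0.0, -1.1]
grip_width: 51.4
grasp_force: 0.9
```

Emit:
{"api": "step_arm", "payload": {"deltas": [{"x":-0.015,"y":0,"z":0,"twist":0},{"x":-0.015,"y":0,"z":0,"twist":0},{"x":-0.015,"y":0,"z":0,"twist":0}]}}

```text
time_s: 8.2
eef_pos: [573.2, -18.3, 210.3]
eef_rot: [3.142, -0.0, 3.041]
ft_force: [-1.8, 0.0, -0.7]
grip_width: 51.0
grasp_force: 0.9
```

Emit:
{"api": "step_arm", "payload": {"deltas": [{"x":-0.02,"y":0,"z":0,"twist":0},{"x":-0.02,"y":0,"z":0,"twist":0},{"x":-0.02,"y":0,"z":0,"twist":0}]}}

```text
time_s: 8.57
eef_pos: [574.5, -18.3, 210.2]
eef_rot: [-3.141, -0.006, 3.041]
ft_force: [-13.1, 1.0, 10.8]
grip_width: 51.6
grasp_force: 6.5
```

Emit:
{"api": "step_arm", "payload": {"deltas": [{"x":-0.015,"y":0,"z":0,"twist":0},{"x":-0.015,"y":0,"z":0,"twist":0}]}}

```text
time_s: 8.82
eef_pos: [575.0, -18.4, 209.9]
eef_rot: [-3.141, -0.009, 3.041]
ft_force: [-15.6, 1.7, 11.7]
grip_width: 51.1
grasp_force: 8.1
```

Emit:
{"api": "step_arm", "payload": {"deltas": [{"x":0,"y":0,"z":0,"twist":0},{"x":0,"y":0,"z":0,"twist":0},{"x":0.05,"y":0,"z":0,"twist":0},{"x":0.1,"y":0,"z":0,"twist":0},{"x":0.4,"y":0,"z":0,"twist":0},{"x":0.8,"y":0,"z":0,"twist":0},{"x":0.8,"y":0,"z":-0.4,"twist":0},{"x":0.2,"y":0,"z":-0.8,"twist":0},{"x":0,"y":0,"z":-0.8,"twist":0},{"x":0,"y":0,"z":-0.8,"twist":0},{"x":0,"y":0,"z":-0.6,"twist":0},{"x":0,"y":0,"z":-0.43,"twist":0},{"x":0,"y":0,"z":0,"twist":0}]}}

```text
time_s: 10.45
eef_pos: [439.4, -4.9, 442.5]
eef_rot: [-3.141, 0.007, 3.041]
ft_force: [-0.4, 0.3, -0.4]
grip_width: 51.6
grasp_force: 0.0
```

Run:
```python
from rig import ctrl
import cv2,numpy as np
print(ctrl.read_state()["eef_pos"])
A=ctrl.camera("top")[:,:,::-1];B=ctrl.camera("side")[:,:,::-1]
cv2.imwrite("pics/t4.png",A);cv2.imwrite("pics/s4.png",B)
a=cv2.resize(A[145:265,270:370],(400,480),interpolation=cv2.INTER_CUBIC);b=cv2.resize(B[225:345,235:335],(400,480),interpolation=cv2.INTER_CUBIC)
cv2.imwrite("pics/c4.png",np.hstack([a,b]))
```

```text
[439.43200266  -4.86311925 442.51796249]
```

View pics/c4.png

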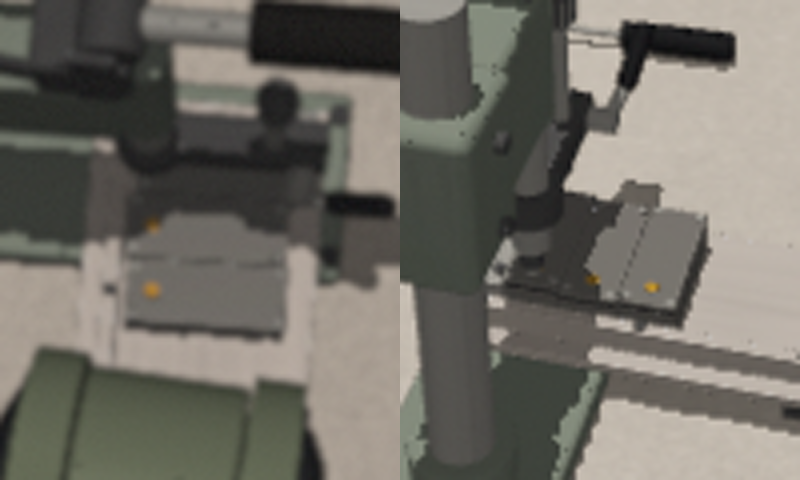

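Run:
```python
from h import *
pr=(686,-12,-0.102); c,s=np.cos(pr[2]),np.sin(pr[2])
def inv(p): d=p[:2]-np.array(pr[:2]); return np.array([c*d[0]+s*d[1],-s*d[0]+c*d[1]]).round(1)
print("rear b3",[inv(onz("top",(u/4+270,v/4+145),64)) for u,v in((125,322),(283,332))])
print("knob",[ (z,inv(onz("top",(339.4,170.2),z))) for z in(249,262)])
g=cv2.imread("pics/t4.png")
print("pred", proj("top",P(pr,(0,-52,262))),proj("top",P(pr,(0,-52,236))))
# dark mask of knob
m=(g.max(2)<38).astype(np.uint8); print("\n".join("".join("#" if v else "." for v in r) for r in m[160:184,322:356]))
# lever grip edges
m=(g.max(2)<30)
for col in (340,360,385): r=np.where(m[135:185,col])[0]+135; r=r[r<167]; print(col,r.min(),r.max(),inv(onz("top",(col,r.min()-.5),377)),inv(onz("top",(col,r.max()+.5),377)))
S=ctrl.read_state(); print(S["eef_pos"],S["eef_rot"],S["q"])
for x in(-100,-62): print(P(pr,(x,-52,0)))
```

```text
rear b3 [array([-101.4,   28.6]), array([-100.6,  -66.9])]
knob [(249, array([ -2.9, -52.7])), (262, array([ -6. , -52.6]))]
pred [339.29711439 167.39894168] [339.03035026 170.27212401]
..................################
.................................#
..................................
..................................
..................................
..................................
..................................
..............####................
..............#######.............
.............########.............
..............#######.............
..............#######.............
..............#######.............
..............#######.............
...............#####..............
...............####...............
..................................
..................................
..................................
..................................
............#.....................
...........###.....#####.##.......
...........###.....##########.....
...........#################......
340 147 159 [ 12.8 -49.9] [-12.5 -51.7]
360 148 161 [ 13.5 -88.1] [-13.7 -89.9]
385 150 163 [  13.  -135.8] [ -14.2 -137.4]
[438.44718558  -4.68320276 439.89984599] [-3.14155503e+00  1.34322808e-03  3.04088603e+00] [-1.79355391e-01  9.34872105e-02 -3.98208551e-01  1.07775853e+00
  6.80235363e-05 -7.86486927e-02]
[581.2249415  -53.54740805   0.        ]
[619.02743682 -57.41669056   0.        ]
```

Emit:
{"api": "step_arm", "payload": {"deltas": [{"x":0,"y":0,"z":0,"twist":1},{"x":0,"y":0,"z":0,"twist":1},{"x":0,"y":0,"z":0,"twist":1},{"x":0,"y":0,"z":0,"twist":1},{"x":0,"y":0,"z":0,"twist":1},{"x":0,"y":0,"z":0,"twist":1},{"x":0,"y":0,"z":0,"twist":1},{"x":0,"y":0,"z":0,"twist":1},{"x":0,"y":0,"z":0,"twist":1},{"x":-0.19,"y":0.7,"z":0,"twist":0},{"x":-0.19,"y":0.7,"z":0,"twist":0},{"x":-0.19,"y":0.7,"z":0,"twist":0},{"x":0,"y":0.35,"z":0,"twist":0},{"x":0,"y":0,"z":0,"twist":0},{"x":0,"y":0,"z":0,"twist":0}], "claw": 1}}

```text
time_s: 12.42
eef_pos: [580.3, -53.2, 438.9]
eef_rot: [-3.139, -0.0, 1.47]
ft_force: [0.1, 0.4, -0.1]
grip_width: 85.5
grasp_force: 0.0
```

```bash
cat >> h.py <<'E'
def inv(p,pr=(686,-12,-0.102)):
    c,s=np.cos(pr[2]),np.sin(pr[2]); d=np.array(p)[:2]-np.array(pr[:2]); return np.array([c*d[0]+s*d[1],-s*d[0]+c*d[1]]).round(1)
E
python3 - <<'E'
from h import *
S=ctrl.read_state(); print(inv(S["eef_pos"]),S["eef_pos"],S["eef_rot"],S["grip_width"])
B=ctrl.camera("side")[:,:,::-1]
cv2.imwrite("pics/c5.png",cv2.resize(B[105:325,210:410],(727,600)[:2] if 0 else (545,600),interpolation=cv2.INTER_CUBIC))
for z in (262,): print("knobtop",(proj("side",P((686,-12,-.102),(0,-52,262)))-[210,105])*2.727)
for h in(160,173):
    print(h,[((proj("side",[*P((686,-12,-.102),(inv(S["eef_pos"])[0]+d,inv(S["eef_pos"])[1],0))[:2],S["eef_pos"][2]-h])-[210,105])*2.727).round() for d in(-57,57)])
E
```

```text
[-100.9  -51.8] [580.33235517 -53.22562617 438.92122007] [-3.13912047e+00 -3.01039727e-04  1.47025080e+00] 85.54298971900735
knobtop [174.64853306 302.54969143]
160 [array([341., 312.]), array([220., 294.])]
173 [array([340., 323.]), array([220., 306.])]
```

View pics/c5.png

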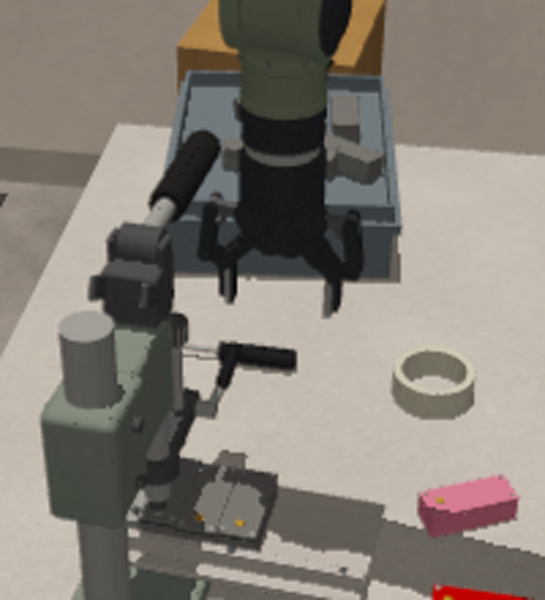

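Emit:
{"api": "step_arm", "payload": {"deltas": [{"x":0,"y":0,"z":0.35,"twist":0},{"x":0,"y":0,"z":0.35,"twist":0},{"x":0,"y":0.1,"z":0,"twist":0},{"x":0,"y":0.1,"z":0,"twist":0},{"x":0,"y":0.05,"z":0,"twist":0},{"x":0,"y":0,"z":0,"twist":0}]}}

```text
time_s: 13.22
eef_pos: [596.5, -55.1, 398.7]
eef_rot: [3.14, 0.0, 1.47]
ft_force: [0.1, -0.2, 0.7]
grip_width: 85.3
grasp_force: 0.0
```

Emit:
{"api": "step_arm", "payload": {"deltas": [{"x":0,"y":0.03,"z":0,"twist":0},{"x":0,"y":0.03,"z":0,"twist":0},{"x":0,"y":0.03,"z":0,"twist":0},{"x":0,"y":0.03,"z":0,"twist":0},{"x":0,"y":0,"z":0,"twist":0}]}}

```text
time_s: 13.85
eef_pos: [603.3, -55.7, 398.0]
eef_rot: [-3.142, -0.0, 1.47]
ft_force: [-0.8, -0.3, -1.7]
grip_width: 85.3
grasp_force: 0.0
```

Emit:
{"api": "step_arm", "payload": {"deltas": [{"x":0,"y":0.02,"z":0,"twist":0},{"x":0,"y":0.02,"z":0,"twist":0},{"x":0,"y":0.02,"z":0,"twist":0}]}}

```text
time_s: 14.22
eef_pos: [606.9, -56.1, 398.1]
eef_rot: [-3.142, -0.0, 1.47]
ft_force: [0.2, 1.6, -0.5]
grip_width: 85.6
grasp_force: 0.0
```

Emit:
{"api": "step_arm", "payload": {"deltas": [{"x":0,"y":0.02,"z":0,"twist":0},{"x":0,"y":0.02,"z":0,"twist":0}]}}

```text
time_s: 14.48
eef_pos: [609.3, -56.3, 398.1]
eef_rot: [-3.142, 0.0, 1.47]
ft_force: [-0.6, 0.3, -0.3]
grip_width: 85.1
grasp_force: 0.0
```

Emit:
{"api": "step_arm", "payload": {"deltas": [{"x":0,"y":0.02,"z":0,"twist":0},{"x":0,"y":0.02,"z":0,"twist":0}]}}

```text
time_s: 14.72
eef_pos: [611.7, -56.5, 398.1]
eef_rot: [3.142, -0.0, 1.47]
ft_force: [0.7, -0.5, -0.0]
grip_width: 85.6
grasp_force: 0.0
```

Emit:
{"api": "step_arm", "payload": {"deltas": [{"x":0,"y":0.02,"z":0,"twist":0},{"x":0,"y":0.01,"z":0,"twist":0}]}}

```text
time_s: 14.98
eef_pos: [613.4, -56.7, 398.0]
eef_rot: [-3.141, -0.0, 1.47]
ft_force: [-0.9, -0.4, -0.3]
grip_width: 85.5
grasp_force: 0.3
```

Emit:
{"api": "step_arm", "payload": {"deltas": [{"x":0,"y":0.02,"z":0,"twist":0},{"x":0,"y":0,"z":0,"twist":0}]}}

```text
time_s: 15.22
eef_pos: [614.0, -56.8, 397.9]
eef_rot: [-3.14, 0.0, 1.47]
ft_force: [-4.0, 0.2, 1.1]
grip_width: 85.4
grasp_force: 2.1
```

Emit:
{"api": "step_arm", "payload": {"deltas": [{"x":0,"y":0.02,"z":0,"twist":0},{"x":0,"y":0.015,"z":0,"twist":0},{"x":0,"y":0,"z":0.02,"twist":0},{"x":0,"y":0,"z":0.03,"twist":0},{"x":0,"y":0,"z":0.03,"twist":0}]}}

```text
time_s: 15.85
eef_pos: [615.0, -56.8, 392.5]
eef_rot: [-3.136, 0.0, 1.47]
ft_force: [-9.9, 0.9, 1.3]
grip_width: 85.4
grasp_force: 4.4
```

Emit:
{"api": "step_arm", "payload": {"deltas": [{"x":0,"y":0,"z":0.05,"twist":0},{"x":0,"y":0,"z":0.05,"twist":0},{"x":0,"y":0,"z":0.05,"twist":0},{"x":0,"y":0,"z":0.05,"twist":0}]}}

```text
time_s: 16.35
eef_pos: [615.0, -56.8, 380.5]
eef_rot: [-3.136, 0.0, 1.47]
ft_force: [-8.3, 1.5, 2.7]
grip_width: 85.6
grasp_force: 4.4
```

Run:
```python
from h import *
S=ctrl.read_state(); print(inv(S["eef_pos"]),S["eef_pos"],S["ft_force"])
B=ctrl.camera("side")[:,:,::-1]; A=ctrl.camera("top")[:,:,::-1]
a=cv2.resize(A[140:230,300:380],(400,450),interpolation=cv2.INTER_CUBIC)
b=cv2.resize(B[165:255,245:325],(400,450),interpolation=cv2.INTER_CUBIC)
cv2.imwrite("pics/c6.png",np.hstack([a,b]))
pr=(686,-12,-.102)
for z in(262,242,218): print(z,(proj("side",P(pr,(0,-52,z)))-[245,165])*5+[400,0])
```

```text
[-66.1 -51.8] [614.97892423 -56.84917393 380.4596263 ] [-8.25873769  1.47120091  2.72005379]
262 [545.22099937 254.72990728]
242 [546.25218181 286.95943691]
218 [547.46480801 324.85997749]
```

View pics/c6.png

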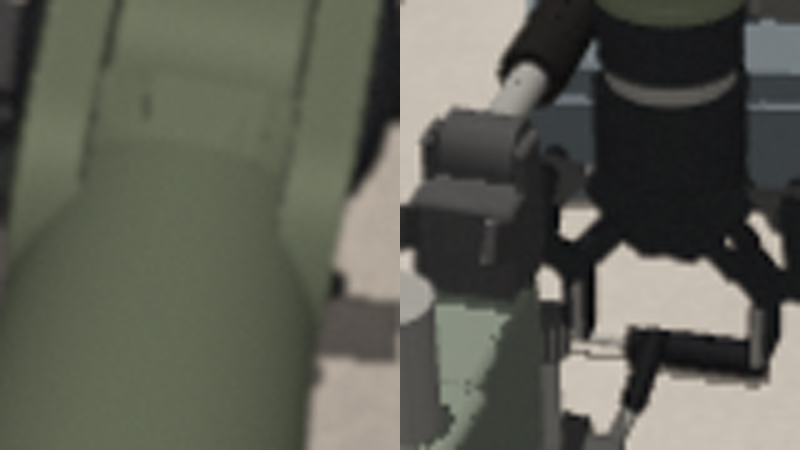

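Emit:
{"api": "step_arm", "payload": {"deltas": [{"x":0,"y":0,"z":0.05,"twist":0},{"x":0,"y":0,"z":0.05,"twist":0},{"x":0,"y":0,"z":0.05,"twist":0},{"x":0,"y":0,"z":0.05,"twist":0},{"x":0,"y":0,"z":0.05,"twist":0}]}}

```text
time_s: 17.08
eef_pos: [615.1, -56.8, 367.1]
eef_rot: [-3.138, 0.0, 1.47]
ft_force: [-16.4, 1.2, 19.7]
grip_width: 85.2
grasp_force: 11.3
```

Emit:
{"api": "step_arm", "payload": {"deltas": [{"x":0,"y":-0.1,"z":0,"twist":0},{"x":0,"y":-0.15,"z":0,"twist":0},{"x":0,"y":0,"z":-0.2,"twist":0},{"x":0,"y":0,"z":-0.3,"twist":0},{"x":0,"y":0,"z":-0.1,"twist":0},{"x":0,"y":0,"z":0,"twist":0},{"x":0,"y":0,"z":0,"twist":0}]}}

```text
time_s: 17.95
eef_pos: [601.6, -55.5, 401.7]
eef_rot: [-3.141, -0.0, 1.47]
ft_force: [-0.9, 0.6, -0.7]
grip_width: 85.5
grasp_force: 0.0
```

Run:
```python
from h import *
S=ctrl.read_state(); print(inv(S["eef_pos"]),S["eef_pos"],S["ft_force"])
B=ctrl.camera("side")[:,:,::-1]; O=cv2.imread("pics/s4.png")
b=cv2.resize(B[165:285,245:325],(400,600),interpolation=cv2.INTER_CUBIC)
o=cv2.resize(O[165:285,245:325],(400,600),interpolation=cv2.INTER_CUBIC)
cv2.imwrite("pics/c7.png",np.hstack([o,b]))
```

```text
[-79.5 -51.9] [601.60031497 -55.53639087 401.68459462] [-0.86796433  0.55586704 -0.68328211]
```

View pics/c7.png

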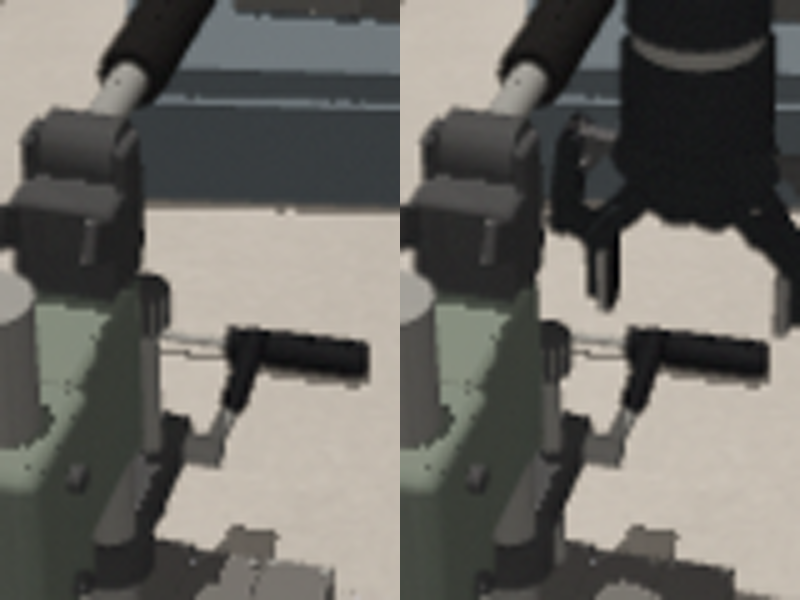

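Emit:
{"api": "step_arm", "payload": {"deltas": [{"x":0,"y":0,"z":0.08,"twist":0},{"x":0,"y":0.1,"z":0,"twist":0},{"x":0,"y":0.1,"z":0,"twist":0},{"x":0,"y":0.07,"z":0,"twist":0},{"x":0,"y":0,"z":0,"twist":0}]}}

```text
time_s: 18.62
eef_pos: [618.2, -57.2, 397.4]
eef_rot: [3.142, 0.0, 1.47]
ft_force: [0.2, 0.1, -0.3]
grip_width: 85.8
grasp_force: 0.0
```

Emit:
{"api": "step_arm", "payload": {"deltas": [{"x":0,"y":0,"z":0.03,"twist":0},{"x":0,"y":0,"z":0.03,"twist":0},{"x":0,"y":0,"z":0.03,"twist":0},{"x":0,"y":0,"z":0.03,"twist":0}]}}

```text
time_s: 19.12
eef_pos: [617.8, -57.1, 390.2]
eef_rot: [-3.142, -0.0, 1.47]
ft_force: [0.5, 0.2, 0.4]
grip_width: 85.3
grasp_force: 0.0
```

Emit:
{"api": "step_arm", "payload": {"deltas": [{"x":0,"y":0.03,"z":0.02,"twist":0},{"x":0,"y":0,"z":0.02,"twist":0},{"x":0,"y":0,"z":0.02,"twist":0}]}}

```text
time_s: 19.5
eef_pos: [619.7, -57.4, 386.6]
eef_rot: [3.142, 0.0, 1.47]
ft_force: [0.7, 0.5, -0.6]
grip_width: 85.2
grasp_force: 0.0
```

Emit:
{"api": "step_arm", "payload": {"deltas": [{"x":0,"y":0,"z":0.02,"twist":0},{"x":0,"y":0,"z":0.02,"twist":0}]}}

```text
time_s: 19.75
eef_pos: [619.6, -57.3, 384.2]
eef_rot: [-3.142, -0.0, 1.47]
ft_force: [0.2, 0.9, -0.5]
grip_width: 85.3
grasp_force: 0.0
```

Emit:
{"api": "step_arm", "payload": {"deltas": [{"x":0,"y":0,"z":0.02,"twist":0},{"x":0,"y":0,"z":0.02,"twist":0}]}}

```text
time_s: 20.0
eef_pos: [619.6, -57.3, 381.8]
eef_rot: [3.142, -0.0, 1.47]
ft_force: [-0.3, -0.4, -0.2]
grip_width: 85.3
grasp_force: 0.0
```

Emit:
{"api": "step_arm", "payload": {"deltas": [{"x":0,"y":0,"z":0.02,"twist":0}]}}

```text
time_s: 20.12
eef_pos: [619.6, -57.4, 380.6]
eef_rot: [-3.142, 0.0, 1.47]
ft_force: [-0.6, 0.5, 0.5]
grip_width: 85.2
grasp_force: 0.0
```

Emit:
{"api": "step_arm", "payload": {"deltas": [{"x":0,"y":0,"z":0.02,"twist":0}]}}

```text
time_s: 20.25
eef_pos: [619.6, -57.4, 379.4]
eef_rot: [-3.142, -0.0, 1.47]
ft_force: [0.3, -0.5, 0.3]
grip_width: 85.4
grasp_force: 0.0
```

Emit:
{"api": "step_arm", "payload": {"deltas": [{"x":0,"y":0,"z":0.02,"twist":0}]}}

```text
time_s: 20.38
eef_pos: [619.6, -57.4, 378.2]
eef_rot: [-3.142, -0.0, 1.47]
ft_force: [-0.1, 1.0, 1.1]
grip_width: 85.9
grasp_force: 0.0
```

Emit:
{"api": "step_arm", "payload": {"deltas": [{"x":0,"y":0,"z":0.015,"twist":0}]}}

```text
time_s: 20.5
eef_pos: [619.6, -57.4, 377.3]
eef_rot: [-3.142, -0.0, 1.47]
ft_force: [-0.8, -0.5, 0.1]
grip_width: 85.6
grasp_force: 0.1
```

Emit:
{"api": "step_arm", "payload": {"deltas": [{"x":0,"y":0,"z":0.015,"twist":0}]}}

```text
time_s: 20.62
eef_pos: [619.6, -57.4, 376.4]
eef_rot: [-3.141, -0.0, 1.47]
ft_force: [-0.0, 0.8, 0.8]
grip_width: 85.2
grasp_force: 0.2
```

Emit:
{"api": "step_arm", "payload": {"deltas": [{"x":0,"y":0,"z":0.015,"twist":0}]}}

```text
time_s: 20.75
eef_pos: [619.6, -57.4, 375.6]
eef_rot: [-3.142, 0.0, 1.47]
ft_force: [-0.8, 0.9, -0.7]
grip_width: 85.4
grasp_force: 0.2
```

Emit:
{"api": "step_arm", "payload": {"deltas": [{"x":0,"y":0,"z":0.015,"twist":0}]}}

```text
time_s: 20.88
eef_pos: [619.6, -57.4, 374.6]
eef_rot: [-3.142, 0.0, 1.47]
ft_force: [-0.6, -0.0, 1.1]
grip_width: 85.2
grasp_force: 0.3
```

Emit:
{"api": "step_arm", "payload": {"deltas": [{"x":0,"y":0,"z":0.015,"twist":0}]}}

```text
time_s: 21.0
eef_pos: [619.6, -57.4, 373.7]
eef_rot: [-3.141, -0.0, 1.47]
ft_force: [-0.6, 0.0, 0.2]
grip_width: 85.7
grasp_force: 0.3
```

Run:
```python
from h import *
S=ctrl.read_state(); print(inv(S["eef_pos"]),S["eef_pos"],S["ft_force"])
B=ctrl.camera("side")[:,:,::-1]; O=cv2.imread("pics/s4.png")
cv2.imwrite("pics/s8.png",B)
cv2.imwrite("pics/c8.png",cv2.resize(B[195:285,250:310],(400,600),interpolation=cv2.INTER_CUBIC))
```

```text
[-61.5 -51.9] [619.58434782 -57.37397063 373.71935152] [-0.57620238  0.00697444  0.17307493]
```

View pics/c8.png

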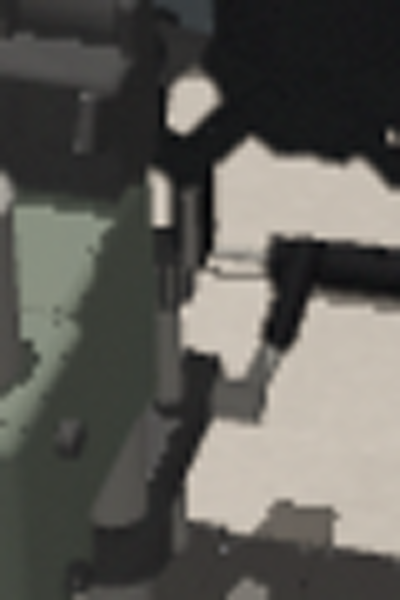

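Run:
```python
from h import *
pr=(686,-12,-.102)
for p in((-6.5,-52,214),(-21,-52,214),(-12,-52,218),(-12,-52,192),(12,-52,218),(0,-52,64),(0,-52,78)): print(p,proj("side",P(pr,p)).round(1))
for f in("s4","s8"):
    g=cv2.cvtColor(cv2.imread(f"pics/{f}.png"),cv2.COLOR_BGR2GRAY)
    print(f); print("cols 270..289")
    for r in range(214,284): print(r," ".join("%3d"%v for v in g[r,270:290]))
```

```text
(-6.5, -52, 214) [276.9 231.6]
(-21, -52, 214) [282.3 232.4]
(-12, -52, 218) [278.9 230.6]
(-12, -52, 192) [279.1 238.7]
(12, -52, 218) [270.1 229.3]
(0, -52, 64) [275.9 274.9]
(0, -52, 78) [275.8 271.1]
s4
cols 270..289
214  33  33  33  83 180 189 188 186 186 186 186 187 187 186 188 189 189 188 188 187
215  34  32  33 116 182 187 187 188 187 188 188 189 189 189 189 190 190 189 187 187
216  34  33  33 115 182 188 189 190 190 189 189 190 189 188 189 189 189 188 186 186
217  33  34  34 122 183 189 190 190 190 189 189 189 187 185 187 187 187 187 186 185
218  33  33  44 145 178 185 189 191 191 191 191 191 189 188 189 189 187 188 187 187
219  32  33  70 112 116 146 176 182 188 188 189 191 192 192 192 192 190 188 187 187
220  35  34  39  39  36  38  39 109 174 187 189 191 191 188 187 189 189 190 188 188
221  38  42  48  40  37  38  39  38 109 181 189 188 188 187 188 189 190 191 190 190
222  43  49  50  39  37  38  38  39  46 177 189 189 189 189 190 190 190 189 189 189
223  63  61  54  41  39  39  39  40  48 158 185 188 187 187 186 187 188 188 187 187
224  60  58  56  42  41  43  39  50  57
[... 10197 characters left out ...]
  47  65  77  92  93  77  84
276  41  39  38  37  35  45  79  79  62  57  57  57  57  68  63  66  60  57  56  57
277  40  40  38  38  36  44  72  67  57  57  57  56  56 101  67  57  57  57  57  57
278  41  39  38  36  35  41  55  57  56  57  56  58  55  56  57  57  57  56  57  57
279  39  38  38  37  37  51  57  57  57  56  56  57  55  57  57  57  56  57  57  57
280  38  37  39  38  47  56  57  58  57  56  57  55  57  57  58  57  57  57  57  56
281  40  42  44  48  57  57  57  58  57  57  57  55  56  57  59  57  72  74  60  56
282  55  61  62  58  57  57  57  56  58  58  54  57  56  57  58  72 115 120  83  73
283  81  78  66  57  57  59  57  57  57  56  56  57  57  57  72 116 121 121 121 121
```

Emit:
{"api": "step_arm", "payload": {"deltas": [{"x":0,"y":0,"z":0.015,"twist":0}]}}

```text
time_s: 21.18
eef_pos: [619.6, -57.4, 372.9]
eef_rot: [-3.141, 0.0, 1.47]
ft_force: [-1.4, 0.0, 0.3]
grip_width: 85.7
grasp_force: 0.4
```

Emit:
{"api": "step_arm", "payload": {"deltas": [{"x":0,"y":0,"z":0.015,"twist":0}]}}

```text
time_s: 21.3
eef_pos: [619.6, -57.4, 372.0]
eef_rot: [-3.142, 0.0, 1.47]
ft_force: [-0.4, -0.4, 1.4]
grip_width: 85.2
grasp_force: 0.5
```

Run:
```python
from h import *
pr=(686,-12,-.102)
print("pred b3 rear corners",proj("side",P(pr,(-100,-67,64))),proj("side",P(pr,(-100,29,64))),"obs 311.75,278.75 305.75,302.5")
S=ctrl.read_state();print(S["eef_pos"],S["ft_force"],S["moment"],S["grasp_force"])
B=ctrl.camera("side")[:,:,::-1]
g=cv2.cvtColor(B,cv2.COLOR_BGR2GRAY)
for r in list(range(226,243))+list(range(262,280)): print(r," ".join("%3d"%v for v in g[r,270:286]))
```

```text
pred b3 rear corners [311.9929816  277.30841486] [303.71148839 300.45472472] obs 311.75,278.75 305.75,302.5
[619.5899681  -57.35768774 371.96392743] [-0.36336431 -0.37212042  1.35937486] [0.04523465 0.18156642 0.04039339] 0.4675541818141937
226  60  61  96 187 194 114  38  53  83  51  23  18 150 187 193 193
227  61  60  95 186 194 114  37  54  84  50  23  19 146 189 193 193
228  60  61  90 177 185 107  37  54  84  53  22  20 113 187 193 192
229  60  61  60  44  40  35  27  53  84  60  27  16 113 189 195 195
230  60  60  60  43  40  33  26  52  84  62  28  19 123 189 194 194
231  60  60  60  43  39  35  26  53  84  62  26  17 148 187 191 191
232  60  59  59  44  40  40  30  54  84  61  27  20 125 165 168 169
233  59  61  61  44  40  41  41  58  85  62  27  79 131 138 131 123
234  60  59  61  48  43  49  41  62  83  60  30 146 180 190 192 169
235  60  60  60  62  45  68  46  67  69  81 103 125 104 176 185 185
236  60  60  60  57  43  67  47  60  51 138 189 192 141 128 129 129
237  60  60  61  57  44  67  46  59  49 137 190 194 192 194 195 195
238  60  60  60  58  45  69  48  60  47 148
[... 820 characters left out ...]
 194 194 194 195 194
270  80  75  47  38  40  39  70  77 185 193 193 195 195 195 195 195
271  79  73  47  40  38  47  80  79 185 194 195 196 196 196 195 195
272  76  59  42  40  38  45  80  79 176 186 187 188 192 193 195 194
273  49  41  39  40  37  47  80  80  65  90  93 124 161 158 186 191
274  38  39  38  39  37  45  80  80  65  58  57  70  77  64 150 180
275  39  40  39  38  36  44  82  83  65  58  57  57  61  48  65  76
276  40  41  39  37  36  44  79  79  61  57  58  58  56  68  63  66
277  40  40  38  37  35  44  71  67  58  57  57  57  57 101  68  56
278  40  40  39  38  36  41  55  57  56  57  57  57  55  56  58  57
279  42  37  38  37  38  50  57  57  57  57  57  57  55  57  56  57
```

Emit:
{"api": "step_arm", "payload": {"deltas": [{"x":0,"y":-0.1,"z":-0.05,"twist":0},{"x":0,"y":-0.12,"z":0,"twist":0},{"x":0,"y":0,"z":0.1,"twist":0},{"x":0,"y":0,"z":0,"twist":0},{"x":0,"y":0.08,"z":0,"twist":0},{"x":0,"y":0.04,"z":0,"twist":0},{"x":0,"y":0.03,"z":0,"twist":0}]}}

```text
time_s: 22.22
eef_pos: [614.9, -56.9, 368.8]
eef_rot: [-3.139, 0.0, 1.47]
ft_force: [-6.4, 0.6, 4.3]
grip_width: 85.6
grasp_force: 4.2
```

Emit:
{"api": "step_arm", "payload": {"deltas": [{"x":0,"y":0.01,"z":0,"twist":0},{"x":0,"y":0,"z":0.01,"twist":0},{"x":0,"y":0,"z":0.01,"twist":0}]}}

```text
time_s: 22.6
eef_pos: [615.0, -56.9, 368.5]
eef_rot: [-3.139, 0.0, 1.47]
ft_force: [-8.4, 0.7, 9.2]
grip_width: 85.3
grasp_force: 6.0
```

Emit:
{"api": "step_arm", "payload": {"deltas": [{"x":0,"y":-0.05,"z":0,"twist":0},{"x":0,"y":-0.1,"z":0,"twist":0},{"x":0,"y":-0.25,"z":-0.1,"twist":0},{"x":0,"y":-0.275,"z":0,"twist":0},{"x":-0.44,"y":0,"z":0,"twist":0},{"x":-0.44,"y":0,"z":0,"twist":0},{"x":0,"y":0,"z":0,"twist":0},{"x":0,"y":0,"z":0,"twist":0}]}}

```text
time_s: 23.6
eef_pos: [570.1, -105.1, 374.0]
eef_rot: [3.142, -0.0, 1.47]
ft_force: [-0.5, -0.0, -0.6]
grip_width: 85.6
grasp_force: 0.0
```

Run:
```python
from h import *
S=ctrl.read_state();print(inv(S["eef_pos"]),S["eef_pos"],S["eef_rot"],S["ft_force"],S["grasp_force"])
g=cv2.cvtColor(ctrl.camera("side"),cv2.COLOR_RGB2GRAY)
for r in list(range(227,243,2))+list(range(266,280,2)): print(r," ".join("%3d"%v for v in g[r,270:286]))
```

```text
[-105.8 -104.4] [ 570.08585954 -105.08117577  373.97987161] [ 3.14155415e+00 -4.98838640e-04  1.47005001e+00] [-0.48634169 -0.034936   -0.573639  ] 0.0
227  59  60  95 184 193 192 191 192 193 192 192 192 192 192 192 192
229  60  59  59  59  42  40  75 145 180 190 192 193 194 195 193 193
231  59  59  60  43  39  38  38  40  39 153 176 177 187 189 189 189
233  59  58  59  43  40  40  41  44  48 112 151 139 136 137 130 122
235  60  60  59  62  45  67  47  67  52  96 124 126 103 174 183 183
237  60  59  59  57  44  66  46  60  48 136 189 192 191 192 193 193
239  60  59  59  58  44  68  46  57  71 184 193 193 194 194 196 195
241  60  60  59  64  59  65  62 186 194 194 193 193 194 194 194 194
266  78  74  84  49  36  34  33  44 185 192 192 192 193 194 194 193
268  79  74  46  39  38  34  36  65 185 193 193 194 194 194 194 193
270  79  75  46  39  39  38  68  77 184 192 192 193 194 194 194 193
272  75  58  43  38  38  46  78  78 175 185 185 187 191 191 194 192
274  38  39  39  38  36  46  79  79  64  57  56  68  77  63 148 179
276  40  39  39  35  35  44  78  78  61  56  56  56  57  68  63  66
278  40  39  38  35  35  41  55  56  56  57  56  57  54  56  56  55
```

Emit:
{"api": "step_arm", "payload": {"deltas": [{"x":0,"y":-0.06,"z":0.1,"twist":0},{"x":0,"y":0,"z":0.3,"twist":0},{"x":0,"y":0,"z":0.3,"twist":0},{"x":0,"y":0,"z":0.2,"twist":0},{"x":0,"y":0,"z":0.15,"twist":0},{"x":0,"y":0,"z":0,"twist":0}]}}

```text
time_s: 24.4
eef_pos: [566.7, -104.9, 310.2]
eef_rot: [-3.14, -0.0, 1.47]
ft_force: [0.1, 0.4, -0.2]
grip_width: 85.6
grasp_force: 0.0
```

Emit:
{"api": "step_arm", "payload": {"deltas": [{"x":0,"y":0,"z":0.04,"twist":0},{"x":0,"y":0,"z":0.04,"twist":0},{"x":0,"y":0,"z":0.04,"twist":0}]}}

```text
time_s: 24.78
eef_pos: [567.0, -105.2, 303.7]
eef_rot: [3.141, 0.0, 1.47]
ft_force: [-0.3, 0.2, 0.5]
grip_width: 84.9
grasp_force: 0.0
```

Emit:
{"api": "step_arm", "payload": {"deltas": [{"x":0,"y":0,"z":0.04,"twist":0},{"x":0,"y":0,"z":0.04,"twist":0}]}}

```text
time_s: 25.02
eef_pos: [566.9, -105.1, 298.6]
eef_rot: [-3.142, 0.0, 1.47]
ft_force: [-0.1, -0.7, -0.4]
grip_width: 85.5
grasp_force: 0.0
```

Emit:
{"api": "step_arm", "payload": {"deltas": [{"x":0,"y":0,"z":0.04,"twist":0},{"x":0,"y":0,"z":0.04,"twist":0},{"x":0,"y":0,"z":0.04,"twist":0}]}}

```text
time_s: 25.4
eef_pos: [567.4, -105.0, 292.1]
eef_rot: [3.14, -0.0, 1.471]
ft_force: [1.1, 1.3, 2.5]
grip_width: 85.2
grasp_force: 0.0
```

Emit:
{"api": "step_arm", "payload": {"deltas": [{"x":0,"y":0,"z":0.04,"twist":0},{"x":0,"y":0,"z":0.04,"twist":0}]}}

```text
time_s: 25.65
eef_pos: [566.7, -104.9, 286.6]
eef_rot: [-3.141, -0.0, 1.47]
ft_force: [-0.8, 0.9, 3.8]
grip_width: 85.2
grasp_force: 0.0
```

Run:
```python
from h import *
S=ctrl.read_state();print(inv(S["eef_pos"]),S["eef_pos"],S["ft_force"],S["grasp_force"])
pr=(686,-12,-.102)
B=ctrl.camera("side")[:,:,::-1];cv2.imwrite("pics/s9.png",B)
g=cv2.cvtColor(B,cv2.COLOR_BGR2GRAY);o=cv2.cvtColor(cv2.imread("pics/s4.png"),cv2.COLOR_BGR2GRAY)
print("tip pred",proj("side",P(pr,(-40,-110,181))),"pivot",proj("side",P(pr,(-27,-70,130))),"locked tip",proj("side",P(pr,(-40,-131,108))))
for im in(o,g):
    print()
    for r in range(222,262): print(r,"".join("%3d"%(v) if v>=0 else "" for v in im[r,278:312]))
```

```text
[-109.2 -104.6] [ 566.73497025 -104.91490088  286.55019155] [-0.76533707  0.89496504  3.82309472] 0.0
tip pred [294.99056707 231.27653501] pivot [286.70670559 253.97286375] locked tip [296.90435039 247.96608509]

222  46177189189189189190190190189189189187186188188187187188189188188188187187188188186186186186186186186
223  48158185188187187186187188188187187188187187188187187187188189189187186186186186186187188188187185186
224  57157187190188187186187187186186186187187186187188187186187187186186187187187186186187187188187185186
225  60156186189189189188189188188187185186187187187190191189187186186186187188188187187187188188185184184
226  61156185188188187188188187187188186187187188187187188187185186186186186187188189188187186186185184184
227  58156185188189189189188186185186187189187187187186186186186186186187186186187188188187186185184185186
228  51155186189190190188188188188188188189188188188189188186186185186187187186186187188189189187184186187
229  57160186190191191190189190190190188181179180183181181181185185186186186186187188189188187187186185185
230 104178188189192191189189189
[... 6973 characters left out ...]
3194193193194193194195194194194193195194195195192191193196
256  40 37 34 57 83 87 88 89 89 89 79119187192192191192193193194196195195194193195195195195194194193191194
257  38 36 35 59112109109101 92 92 80167191193193193192193192193196196194194194193195195193194194193191192
258  36 36 35 99186177175159139138121189194193193193192193193193194194192193194194195193192192193193193192
259  35 34 45161192195196195195196194195196196197195193194196195195194193193193193192193192193195195195193
260  34 34100188196195196195195194193194197196196196197198198196194195194193193194194194194195195198196194
261  35 44163193197198197196194193193194196195195194195194194194195196196193194194195195195195196196195194
```

Emit:
{"api": "step_arm", "payload": {"deltas": [{"x":-0.02,"y":0,"z":0.05,"twist":0},{"x":-0.02,"y":0,"z":0.05,"twist":0},{"x":-0.02,"y":0,"z":0.05,"twist":0},{"x":-0.02,"y":0,"z":0.05,"twist":0},{"x":-0.02,"y":0,"z":0.05,"twist":0},{"x":-0.02,"y":0,"z":0.05,"twist":0},{"x":-0.02,"y":0,"z":0.05,"twist":0},{"x":-0.02,"y":0,"z":0.05,"twist":0}]}}

```text
time_s: 26.7
eef_pos: [565.9, -114.8, 262.6]
eef_rot: [3.142, 0.0, 1.47]
ft_force: [-1.4, -0.2, 4.4]
grip_width: 85.1
grasp_force: 1.9
```

Emit:
{"api": "step_arm", "payload": {"deltas": [{"x":-0.02,"y":0,"z":0.05,"twist":0},{"x":-0.02,"y":0,"z":0.05,"twist":0},{"x":-0.02,"y":0,"z":0.05,"twist":0},{"x":-0.02,"y":0,"z":0.05,"twist":0}]}}

```text
time_s: 27.2
eef_pos: [565.0, -119.0, 250.3]
eef_rot: [-3.14, -0.001, 1.471]
ft_force: [-2.2, 3.0, 3.9]
grip_width: 85.5
grasp_force: 2.3
```

Emit:
{"api": "step_arm", "payload": {"deltas": [{"x":-0.02,"y":0,"z":0.05,"twist":0},{"x":-0.02,"y":0,"z":0.05,"twist":0},{"x":-0.02,"y":0,"z":0.05,"twist":0},{"x":-0.02,"y":0,"z":0.05,"twist":0}]}}

```text
time_s: 27.7
eef_pos: [565.1, -124.5, 238.9]
eef_rot: [3.141, 0.001, 1.47]
ft_force: [-1.5, 1.5, 6.5]
grip_width: 85.3
grasp_force: 1.3
```

Emit:
{"api": "step_arm", "payload": {"deltas": [{"x":0,"y":0,"z":0.04,"twist":0},{"x":0,"y":0,"z":0.04,"twist":0},{"x":0,"y":0,"z":0.04,"twist":0}]}}

```text
time_s: 28.08
eef_pos: [565.4, -125.1, 235.0]
eef_rot: [3.138, 0.002, 1.469]
ft_force: [-17.6, 2.5, 38.7]
grip_width: 85.3
grasp_force: 7.1
```

Emit:
{"api": "step_arm", "payload": {"deltas": [{"x":0,"y":0,"z":-0.08,"twist":0},{"x":0,"y":0,"z":-0.06,"twist":0}]}}

```text
time_s: 28.32
eef_pos: [564.9, -124.7, 239.9]
eef_rot: [-3.142, 0.001, 1.469]
ft_force: [0.6, 0.1, -0.1]
grip_width: 85.5
grasp_force: 0.0
```

Run:
```python
from h import *
S=ctrl.read_state();print(inv(S["eef_pos"]),S["eef_pos"],S["ft_force"],S["grasp_force"])
B=ctrl.camera("side")[:,:,::-1];cv2.imwrite("pics/s10.png",B)
g=cv2.cvtColor(B,cv2.COLOR_BGR2GRAY)
for r in range(228,272): print(r,"".join("%4d"%v for v in g[r,278:312]))
```

```text
[-109.  -124.4] [ 564.8939764  -124.67154297  239.88700949] [ 0.61532658  0.14186342 -0.13161519] 0.0
228  193 193 194 195 195 195 193 193 193 194 194 193 194 194 194 194 194 193 189 126  90  86  63  97 181 190 192 193 194  98  24  23  23  24
229  182 192 194 195 197 197 196 195 195 196 195 193 186 185 186 188 189 189 162 104  92  89  91  84 157 169 183 187 187  94  21  23  23  22
230  113 183 193 194 198 197 195 195 195 196 196 194 138  84 111 148 151 151 115  64  58  66  90  92  94  95 113 120 128  60  22  23  24  25
231   38 155 178 179 189 191 191 191 192 191 194 191 114  45  36  36  35  33  38  41  43  39  53  58  77  85  91  92  67  33  24  22  23  24
232   41 105 142 153 158 168 169 170 171 168 181 154  72  33  34  34  33  33  28  24  24  31  40  47  48  47  57  52  30  24  22  23  23  24
233   48 113 153 141 138 139 132 123 128 145 146 132  62  28  29  30  31  27  26  24  25  23  40  47  47  48  48  39  25  24  24  26  23  22
234   52 132 183 188 185 190 193 171 171 173 157 107  44  24  25  24  26  26  24  25  25  25  48  47  46  45  44  32  27  24  25  25  25  22
235   54  9
[... 4505 characters left out ...]
 188 196 195 195 197 197 197 196 195 195 196 195 193 195 195 195 196 195 194 194 194 194 194 194 194 192 190 190 190 191 192 193 193 192
268  187 195 195 196 196 197 196 195 195 195 196 193 191 194 196 196 195 194 191 192 193 193 192 192 193 192 191 189 191 192 194 193 192 192
269  188 194 194 194 194 195 195 195 195 196 196 195 194 187 185 187 193 193 193 193 190 190 192 193 194 192 190 190 191 190 192 192 192 191
270  186 194 194 195 196 196 196 195 196 196 195 195 188 123 100 100 176 184 185 186 183 181 188 189 189 188 189 188 189 190 190 192 192 192
271  186 194 196 196 197 197 196 196 196 195 195 193 127 102 101 100  99  98  99  98  99  99 175 190 191 191 190 188 189 189 191 193 191 190
```

Emit:
{"api": "step_arm", "payload": {"deltas": [{"x":0,"y":-0.05,"z":-0.3,"twist":0},{"x":0,"y":-0.3,"z":-0.5,"twist":0},{"x":0,"y":-0.6,"z":-0.5,"twist":0},{"x":0,"y":-0.6,"z":-0.2,"twist":0},{"x":0,"y":-0.5,"z":0,"twist":0},{"x":0,"y":0,"z":0,"twist":0}]}}

```text
time_s: 29.12
eef_pos: [440.8, -111.4, 330.7]
eef_rot: [-3.141, 0.0, 1.469]
ft_force: [-0.2, -0.2, 0.3]
grip_width: 85.7
grasp_force: 0.0
```

Run:
```python
from h import *
pr=(686,-12,-.102)
for th in(0,.9,1.0,1.1,1.25):
    a=.9-th
    for L in (57.5,65): print(th,L,proj("side",P(pr,(-40,-70-L*np.cos(a),130+L*np.sin(a)))).round(1),proj("top",P(pr,(-40,-70-L*np.cos(a),130+L*np.sin(a)))).round(1))
B=ctrl.camera("side")[:,:,::-1];cv2.imwrite("pics/s11.png",B);A=ctrl.camera("top")[:,:,::-1];cv2.imwrite("pics/t11.png",A)
g=cv2.cvtColor(B,cv2.COLOR_BGR2GRAY)
for r in range(236,260): print(r,"".join("%4d"%v for v in g[r,278:308]))
for f in("t4","t11"):
    g=cv2.cvtColor(cv2.imread(f"pics/{f}.png"),cv2.COLOR_BGR2GRAY)
    print(f)
    for r in range(188,206): print(r,"".join("%4d"%v for v in g[r,345:380]))
```

```text
0 57.5 [294.6 233.9] [361.2 195.8]
0 65 [295.  231.2] [363.4 195.4]
0.9 57.5 [296.6 242.5] [369.4 200.1]
0.9 65 [297.3 241. ] [372.7 200.3]
1.0 57.5 [296.6 244.2] [369.1 200.5]
1.0 65 [297.2 242.9] [372.3 200.8]
1.1 57.5 [296.5 246. ] [368.6 201. ]
1.1 65 [297.1 244.9] [371.7 201.3]
1.25 57.5 [296.3 248.8] [367.3 201.5]
1.25 65 [296.9 248. ] [370.3 201.9]
236   51 137 188 192 141 127 128 129 129 130 129 115  58  29  22  20  20  18  18  18  21  19  22  23  21  23  23  24  25  25
237   48 136 190 193 192 193 194 194 195 197 196 196 120  71  57  54  53  47  38  35  23  21  18  16  20  18  17  20  19  20
238   47 146 189 193 193 196 197 196 196 197 196 196 145 129 105 100 100 100  85  82  59  55  47  38  36  35  29  21  19  19
239   72 186 194 194 194 195 196 196 195 196 195 195 194 193 142 128 128 128 128 128 127 104  99  86  82  81  70  55  54  54
240  145 190 196 196 195 195 196 195 193 194 195 194 193 193 192 192 193 194 193 193 192 142 127 127 128 127 124 125 103  99
241  195 195 194 194 195 195 195 195 194 194 194 194 193 193 192 191 192 193 193 192 192 192 191 191 192 190 187 188 
[... 6784 characters left out ...]
  64  59  57  56  47  43  47  45  41  35  31  29  24  21  26  25  20  23  24  22  26  26  37  60  76  82  82  79  79  88
202   79  79  78  80  74  62  58  60  58  56  57  65  65  62  56  50  43  36  34  29  28  26  23  25  23  22  25  34  59  74  79  79  78  77  87
203   79  80  79  79  72  63  57  58  57  59  63  75  77  76  73  71  65  58  54  45  41  35  30  26  25  24  27  40  62  76  81  80  79  77  88
204   79  79  78  78  73  64  58  58  58  57  66  76  79  81  79  80  77  75  70  68  63  56  51  45  36  34  37  53  68  79  80  80  76  76  86
205   87  88  86  79  74  63  55  55  54  56  64  75  80  80  80  80  80  82  80  78  76  75  72  64  58  52  59  67  75  80  81  79  78  76  87
```

Run:
```python
from h import *
a=cv2.imread("pics/s4.png",0).astype(int);b=cv2.imread("pics/s11.png",0).astype(int)
print("side lid diff",np.abs(a-b)[276:304,285:315].mean(), "max",np.abs(a-b)[276:304,285:315].max())
S=ctrl.read_state();print(S["eef_pos"],S["ft_force"],S["time_s"])
print(ctrl.close_job())
```

```text
side lid diff 3.4369047619047617 max 14
[ 442.90196641 -112.06020002  330.72179351] [ 0.5561097  -0.29186391  0.17324164] 29.225
the job is handed in; nothing more can be done
None
```

The job is handed in, at 29 s of the 67 s allowed. The row is pushed home against the end stop, the depth-stop rod rests on the first box, and the clamping lever reads fully down in the last camera images; the hand-in returned no verdict.

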